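Unlock the folding stay and close the sample box

TASK

Close the sample box: take a light hold of the black grip on its folding lid stay, lift the knee past centre to unlock it, and let the lid down slowly without letting it drop. Then press the front of the lid down gently, no harder than it needs, until its catch snaps and the lid is fully shut, let go of everything, and leave the other things on the bench alone.

Things in the scene. Friction and masses are not known exactly. Their poses are not given: they have to be found in the camera images.
- box: White fixed sample box, 200 mm deep (x), 220 wide (y), 140 high, vials inside. Origin: centre of its underside, on the bench; z up, -x is its front (towards the robot). Lid hinged along the top of its far (+x) wall; stay on the outside of its -y wall. Turned about the vertical by up to 0.25 rad.
- lid_hinge (a point): Fixed point on the hinge line of the lid, mid-width, 140 mm above the bench, 100 mm behind (+x of) the box centre; the hinge line runs along the box's y.
- lid (a joint): How far the lid is lowered (rad): 0 at the start, 80 degrees above level; about -0.01 as the knee crosses centre; about 1.375 resting on the spring catch (front edge 4 mm short of shut); 1.396 shut, a hard stop. White plate 204 x 224 x 12 mm, 0.35 to 0.65 kg; once unlocked it falls unless held back by the knee. Snapping the catch takes 12 to 24 N at lid_front; over 30 N harms it.
- lid_front (a point): Point on the outer (upper when shut) face of the lid, mid-width, 175 mm from the hinge line, where it is to be pressed; 152 mm above the bench when shut.
- stay_pivot (a point): Fixed point on the axis (along the box's y) of the stay's lower pivot, 165 mm to the -y side of the box centre (in the plane of knee_grip; the stud itself is at the wall), 40 mm in front of it, 70 mm above the bench. The knee grip moves on a circle of 83.5 mm radius about this axis.
- knee_grip (a point): Grasp point of the black pin on the stay's knee: 12 mm thick, along the box's y, reaching 66 mm out from the links (12 to 19 mm off the box wall), 18 mm flange at its end; point 43 mm out from the links. Starts 134 mm above the bench, 50 degrees above level seen from stay_pivot, to +x; swings up, over towards the robot and down, to 160 degrees. Over 60 N of both fingers together bends it.
- knee (a joint): Fold of the stay at the knee (rad): 0 locked against its stop, 0.12 straight (dead centre), about 2.57 with the lid shut. Above 0.12 it is unlocked and the lid can come down.
- amber_bottle: Loose capped amber bottle, 54 mm diameter, 110 mm high, to the +y side of the box; to be left alone. Origin under its centre.
- beaker: Loose glass beaker, 66 mm diameter, 85 mm high, on the +y side of the box; to be left alone. Origin under its centre.
- meter_case: Loose grey case 120 x 50 x 25 mm lying on the bench on the -y side of the box; to be left alone. Origin under its centre.

How it is judged (in metres and radians):
On the way, in this order (a step that is already met when the one before it is completed fails the run):
1. the knee of the stay is lifted past centre while the lid is still up (value of joint knee above 0.2 rad and value of joint lid below 0.5 rad), for 0.05 s.
2. the lid has been lowered onto its catch or further (value of joint lid above 1.3 rad), for 0.1 s.
At the end, for the whole second after the job is handed in: the lid is fully shut (within 0.010 rad, 2 mm at the front edge) and held by its catch, and the bottle, beaker and case are within 20 mm of where they were (value of joint lid above 1.386 rad and distance of each of amber_bottle, beaker, meter_case from where it was at the start of the episode below 0.02 m); the robot touches nothing.
It fails at once if the lid drops or is swung down: faster than 1.6 rad/s before it is on the catch (velocity of joint lid above 1.6 rad/s and value of joint lid below 1.34 rad).
It fails at once if the stay is squeezed or forced with more than 60 N, the forces of both fingers added together (contact force between the fingers and stay_lower above 60 N).
It fails at once if the lid is pressed with more than 30 N (contact force between any of the fingers, the arm and lid above 30 N).
It fails at once if a bystander is knocked or shifted by more than 20 mm (distance of any of amber_bottle, beaker, meter_case from where it was at the start of the episode above 0.02 m).
It also fails if it takes over 64 s, if anything falls off the work surface, if the arm or the gripper's body presses on something with over 40 N, if the wrist force passes 120 N, or if a joint passes its speed limit or range.

ROBOT

A 6-joint arm with a two-finger parallel gripper is mounted at the origin on the work surface. World frame = base frame: x ahead of the robot, y to its left, z up, the work surface at z = 0. Lengths are in m, angles in degrees, forces in N, time in s.
With the tool pointing down it reaches from about 0.3 to 0.75 m from the base axis. Payload 8.5 kg.
Tool frame: the origin (TCP) lies at the very end of the fingers, on their centre line; the grasp point (between the pads) lies env.pinch_z behind it (env.pinch_z is the distance from the TCP to the grasp point, in m); z points along the fingers, y is the line along which they close (so a half turn about z gives the same grasp; the last joint's range is limited). The gripper opens to 85 mm and grips with 20 to 120 N. Pads are 22 mm wide; open, the fingers measure 114 mm over their backs; the gripper's body (76 mm by 85 mm) begins 54 mm behind the grasp point. The pads swing forward as they close: fully open they stand 13 mm farther back than shut.
Start: joints at [-89.341, 21.807, 74.336, -0, 83.858, -12.336], TCP at [0.124, -0.536, 0.231] pointing down, gripper open.
Joint ranges: [-178.18, 178.18], [-50.72, 133.34], [12.68, 142.11], [-81.47, 261.47], [9.98, 163.14], [-165.26, 165.26]. Speed limits (degrees/s): [136.94, 136.94, 180, 180, 180, 180].

INTERFACE

Orientations are given as a 3x3 rotation matrix whose columns are the frame's x, y, z axes.
In Python, from rig import telemetry, get_image, env gives the robot as it stands. The module is installed in compiled form; this text tells all that it offers.
- The arm moves only by the tool apply_moves, never from a script. Its argument "series" is a list of rows, each a list of 7 numbers: the shift along the tool's x, y, z in mm, then the turn, a rotation vector about the tool's x, y, z in degrees, then the opening, from 0 (shut) to 1 (fully open). A call has 1 to 12 rows; each row shifts and turns the commanded pose from where the row before left it, along the tool's axes as they then stand; what a row does not reach is not made up. A row lasts 1/8 s, in which the tool goes at most 62.5 mm and 10.7 degrees, less where a joint would pass 70% of its speed; a pose out of reach is approached as far as the arm can. A call with a gripper value outside its range is refused whole. The fingers move at their own pace and stop on an object; "grip_force" is the grip in N (left out, the last holds). Time passes only in rows, so rows that do not move let the fingers close. It gives the time, the measured TCP pose, the force, the opening and the grip force at its end, in the units of the state.
- telemetry.observe(): the state, without advancing time (a new reading comes with each control period).
- get_image(name): name is "scene" or "top" or "wrist"; returns a dict with "frame" (480x640x3 uint8, red, green, blue), "z_map" (480x640 float32, m along the optical axis (not along the pixel's ray), 0 where there is no reading), "vertical_fov" (degrees; the focal length in pixels is half the picture's height over the tangent of half this angle, whatever the lens; pixels are square), "cx", "cy" (the principal point, pixels), "dist" ([k1, k2, p1, p2, k3] as OpenCV has them; the pictures are not rectified), "eye" and "attitude" of the camera in the world; the wrist camera has in their place "mount" (4x4, takes a point from camera to tool coordinates, whose origin is the TCP and whose axes are the flange's). Camera axes: x right, y up, looking along -z (the intrinsics and any distortion apply to the point x, -y, -z); pixel columns grow to the right and rows downward; lengths in m; the calibration is good to about 2 mm. A picture is of the moment at which its call begins: read the wrist's pose just before it.
- env.close_job(): hands the job in; it is judged then, once.
The state is a dict: "time_s": time; "q": joint angles; "qvel": joint speeds; "joint_efforts": joint torques, N m; "position": TCP position; "tool_rot": TCP orientation; "ft_force": force on the tool from outside, world axes, zero at the start; "wrist_torque": the same for the moment, N m; "grip_width": finger opening in m; "gripper_force": force on a finger pad.
Only numpy, scipy, OpenCV 4.12 (cv2) and the standard library are available. Lean on these libraries where they do the work, as an engineer would, in place of code of your own. Each camera call takes 0.05 s, during which the arm holds its last target. There are 200 camera calls.

## Working session

There is one attempt and no reset: what is moved stays moved. The work goes in short steps, Python scripts to look and compute and a tool call to move; the robot and the scene stay as the last step left them, time stands still between calls to the robot, and variables do not carry over. Pictures are saved under pics/ and viewed, at most 10 in all, crops included, and the job is handed in when it is done.

Besides the shell and the picture viewer there is one more tool, called after "Call:" as name(argument=value, ...) on one line, values as JSON. apply_moves: Moves the arm, as the interface text tells. Its arguments: {"type":"object","properties":{"series":{"type":"array"},"grip_force":{"type":"number"}},"required":["series"]}

```bash
mkdir -p pics; cat > h.py <<'E'
import numpy as np, cv2
from rig import telemetry, get_image, env
def cam(name):
    s=telemetry.observe(); d=get_image(name)
    H,W=d['z_map'].shape; f=H/2/np.tan(np.radians(d['vertical_fov'])/2)
    if 'mount' in d:
        T=np.eye(4);T[:3,:3]=np.array(s['tool_rot']);T[:3,3]=s['position'];M=T@np.array(d['mount']);R,e=M[:3,:3],M[:3,3]
    else: R,e=np.array(d['attitude']),np.array(d['eye'])
    d.update(K=np.array([[f,0,d['cx']],[0,f,d['cy']],[0,0,1]]),R=R,e=e); return d
def rays(d,uv):
    p=cv2.undistortPoints(np.array(uv,float).reshape(-1,1,2),d['K'],np.array(d['dist'],float)).reshape(-1,2)
    return np.c_[p[:,0],-p[:,1],-np.ones(len(p))]
def pts(d,uv):
    uv=np.array(uv).reshape(-1,2); z=d['z_map'][uv[:,1].astype(int),uv[:,0].astype(int)]
    return d['e']+(rays(d,uv)*z[:,None])@d['R'].T
def onplane(d,uv,h):
    r=rays(d,uv)@d['R'].T; return d['e']+r*((h-d['e'][2])/r[:,2])[:,None]
def save(d,n): cv2.imwrite('pics/'+n+'.png',d['frame'][:,:,::-1])
E
python3 - <<'E'
from h import *
np.set_printoptions(precision=4,suppress=True)
s=telemetry.observe(); print(s['position'],s['tool_rot'],s['ft_force'],s['grip_width'],env.pinch_z)
ims=[]
for n in['scene','top']:
    d=cam(n); ims.append(d['frame']); save(d,n); print(n,d['e'],d['R'][:,2],d['vertical_fov'],d['dist'])
E
```

```text
[ 0.1237 -0.5356  0.2307] [[ 0.9744  0.2249 -0.    ]
 [ 0.2249 -0.9744  0.0015]
 [ 0.0003 -0.0015 -1.    ]] [-0.2119  0.3881 -0.1613] 0.08559283698610862 0.0187
scene [1.2039 0.1729 1.0477] [0.5626 0.1213 0.8178] 52.18301722868269 [-0.0501  0.      0.      0.      0.    ]
top [0.5498 0.0756 1.2179] [-0.0684  0.0134  0.9976] 48.65502941539843 [-0.0503  0.      0.      0.      0.    ]
```

View pics/scene.png

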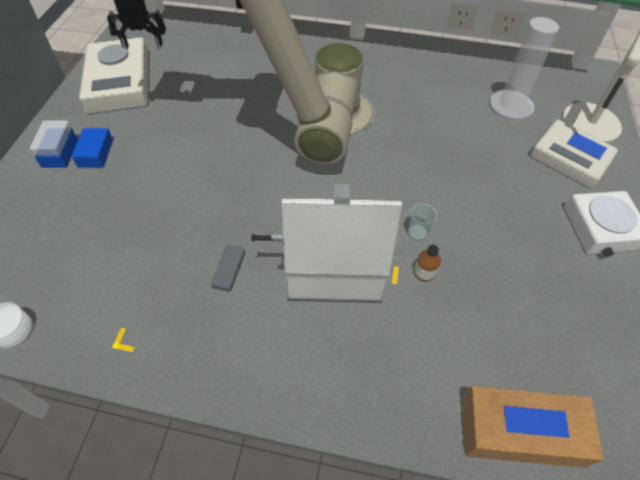

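View pics/top.png

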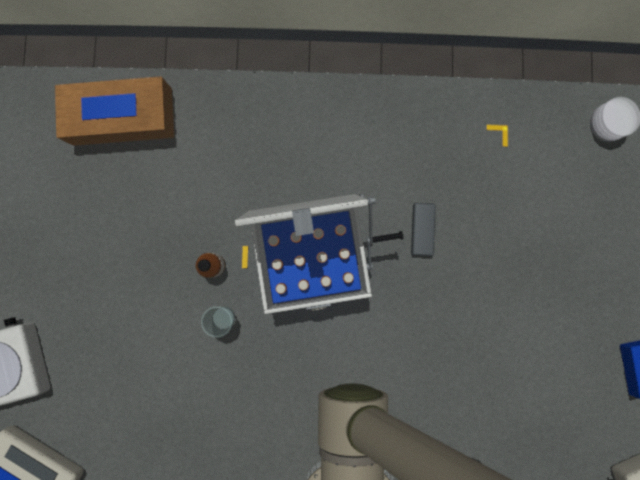

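The scene view shows the box at mid-bench with its lid up and the black pin at about (265,238); the case is at (228,268), and the bottle and beaker are on the other side. The top view shows the box front corners near (266,311) and (371,295), the pin from (375,240) to (403,235), and the case at (424,230).

```bash
python3 - <<'E'
from h import *
np.set_printoptions(precision=4,suppress=True)
d=cam('top')
g=np.stack(np.meshgrid(np.arange(640),np.arange(480)),-1).reshape(-1,2)
P=pts(d,g); f=d['frame'].reshape(-1,3).astype(int)
roi=(g[:,0]>225)&(g[:,0]<460)&(g[:,1]>180)&(g[:,1]<330)
m=roi&(f.min(1)>150)&(P[:,2]>.132)&(P[:,2]<.147)
Q=P[m]; print('rim',m.sum(),Q.min(0),Q.max(0))
print(cv2.minAreaRect(Q[:,:2].astype(np.float32)*1000))
print(onplane(d,[[265,312],[372,296]],.14))
mp=roi&(f.max(1)<45)&(g[:,0]>372)&(g[:,0]<408)&(g[:,1]>225)&(g[:,1]<247)
print('pin',mp.sum()); pp=g[mp]; X=onplane(d,pp,.134)
print('depth z',np.percentile(P[mp][:,2],[10,50,90]))
print(X.min(0),X.max(0),X.mean(0)); print(cv2.fitLine(X[:,:2].astype(np.float32),cv2.DIST_L2,0,.01,.01).ravel())
mc=roi&(P[:,2]>.018)&(P[:,2]<.035)&(g[:,0]>405); print('case',cv2.minAreaRect(P[mc][:,:2].astype(np.float32)*1000))
# lid
ml=roi&(P[:,2]>.16)&(f.min(1)>120); L=P[ml]; print('lid',L.min(0),L.max(0))
E
```

```text
rim 627 [ 0.4498 -0.0269  0.1343] [0.5855 0.2038 0.1455]
((516.813720703125, 87.91439819335938), (102.00839233398438, 218.4008026123047), 10.174901008605957)
[[ 0.4498  0.1844  0.14  ]
 [ 0.4868 -0.0306  0.14  ]]
pin 146
depth z [0.136  0.139  0.1419]
[ 0.5984 -0.0906  0.134 ] [ 0.6183 -0.031   0.134 ] [ 0.6074 -0.0609  0.134 ]
[ 0.1805 -0.9836  0.6074 -0.0609]
case ((633.648193359375, -157.2399444580078), (50.93378448486328, 120.08424377441406), 88.77064514160156)
lid [ 0.5498 -0.0206  0.1866] [0.6808 0.2188 1.2179]
```

```bash
cat > p.py <<'E'
from h import *
from scipy.spatial.transform import Rotation as Ro, Slerp
yaw=.1705; C=np.array([.5668,.0939,0]); B=Ro.from_euler('z',yaw).as_matrix()
def W(p): return C+B@np.array(p,float)
def grip_R(tilt,lean):  # lean>0: wrist leans to -x of box; tilt: wrist leans to -y
    R=np.c_[[0,-1,0],[1,0,0],[0,0,1]].astype(float)
    R=np.c_[[0,1,0],[1,0,0],[0,0,-1]].astype(float)
    return B@Ro.from_euler('y',-lean,degrees=True).as_matrix()@Ro.from_euler('x',tilt,degrees=True).as_matrix()@R
def knee(th,out=.166,r=.0835):
    t=np.radians(th); return W([-.04+r*np.cos(t),-out,.07+r*np.sin(t)])
def tcp(G,R,back=0): return G+(env.pinch_z-back)*R[:,2]
def rows(poses,op,start=None,dp=1,dr=1):
    """poses: list of (pos,R); emit one rounded row each"""
    s=telemetry.observe(); p,R=(np.array(s['position']),np.array(s['tool_rot'])) if start is None else start
    out=[]
    for (q,Q) in poses:
        d=np.round(R.T@(q-p)*1000,dp); 
        rv=np.round(Ro.from_matrix(R.T@Q).as_rotvec(degrees=True),dr)
        p=p+R@d/1000; R=R@Ro.from_rotvec(rv,degrees=True).as_matrix()
        out.append([float(x) for x in d]+[float(x) for x in rv]+[op])
    return out,(p,R)
def lerp(a,b,n):
    sl=Slerp([0,1],Ro.from_matrix([a[1],b[1]]))
    return [(a[0]+(b[0]-a[0])*t,sl(t).as_matrix()) for t in np.linspace(0,1,n+1)[1:]]
E
python3 - <<'E'
from p import *
np.set_printoptions(precision=3,suppress=True)
R=grip_R(25,0); print(R, knee(50))
s=telemetry.observe(); a=(np.array(s['position']),np.array(s['tool_rot'])); b=(tcp(knee(50),R,.10),R)
print(b[0])
for r in rows(lerp(a,b,12),.5)[0]: print(r,',')
E
```

```text
[[-0.154  0.986 -0.072]
 [ 0.893  0.17   0.416]
 [ 0.423  0.    -0.906]] [ 0.608 -0.067  0.134]
[ 0.614 -0.101  0.208]
[48.0, -26.1, 2.0, 1.6, 1.7, -7.1, 0.5] ,
[50.7, -19.9, 4.1, 1.5, 1.6, -7.1, 0.5] ,
[52.7, -13.3, 5.9, 1.6, 1.7, -7.1, 0.5] ,
[53.7, -6.5, 7.8, 1.6, 1.7, -7.1, 0.5] ,
[53.8, 0.4, 9.5, 1.6, 1.6, -7.1, 0.5] ,
[53.0, 7.3, 10.9, 1.5, 1.7, -7.1, 0.5] ,
[51.4, 14.0, 12.2, 1.6, 1.6, -7.1, 0.5] ,
[48.9, 20.7, 13.1, 1.6, 1.7, -7.2, 0.5] ,
[45.4, 26.9, 13.8, 1.6, 1.7, -7.1, 0.5] ,
[41.4, 32.8, 14.2, 1.5, 1.6, -7.1, 0.5] ,
[36.6, 38.0, 14.5, 1.6, 1.7, -7.1, 0.5] ,
[31.1, 42.5, 14.3, 1.6, 1.7, -7.1, 0.5] ,
```

Call:
apply_moves(series=[[48,-26,2,1.6,1.7,-7.1,0.5],[51,-20,4,1.5,1.6,-7.1,0.5],[53,-13,6,1.6,1.7,-7.1,0.5],[54,-6,8,1.6,1.7,-7.1,0.5],[54,0,9,1.6,1.6,-7.1,0.5],[53,7,11,1.5,1.7,-7.1,0.5],[51,14,12,1.6,1.6,-7.1,0.5],[49,21,13,1.6,1.7,-7.2,0.5],[45,27,14,1.6,1.7,-7.1,0.5],[41,33,14,1.5,1.6,-7.1,0.5],[37,38,14,1.6,1.7,-7.1,0.5],[31,42,14,1.6,1.7,-7.1,0.5]], grip_force=20)

```text
time_s: 1.65
position: [0.616, -0.1011, 0.2084]
tool_rot: [[-0.158, 0.985, -0.074], [0.892, 0.174, 0.417], [0.423, 0.0, -0.906]]
ft_force: [0.7, -0.6, 0.3]
grip_width: 0.0426
gripper_force: 0.0
```

```bash
python3 - <<'E'
from p import *
np.set_printoptions(precision=3,suppress=True)
s=telemetry.observe(); print(s['time_s'],s['q'],s['position'],s['tool_rot'],s['ft_force'],s['grip_width'])
d=cam('wrist'); save(d,'w1'); k=knee(50)
def proj(X):
    c=(d['R'].T@(X-d['e'])); return cv2.projectPoints(np.array([[c[0],-c[1],-c[2]]]),np.zeros(3),np.zeros(3),d['K'],np.array(d['dist']))[0].ravel()
print('knee px',proj(k),'base',proj(W([.0137,-.122,.134])),'end',proj(W([.0137,-.188,.134])))
E
```

```text
1.65 [-28.307  35.773  57.716  19.85  101.942 -36.844] [ 0.616 -0.101  0.208] [[-0.158  0.985 -0.074]
 [ 0.892  0.174  0.417]
 [ 0.423  0.    -0.906]] [ 0.677 -0.625  0.292] 0.04260808996519361
knee px [324.349 248.602] base [324.863 174.173] end [324.164 287.481]
```

View pics/w1.png

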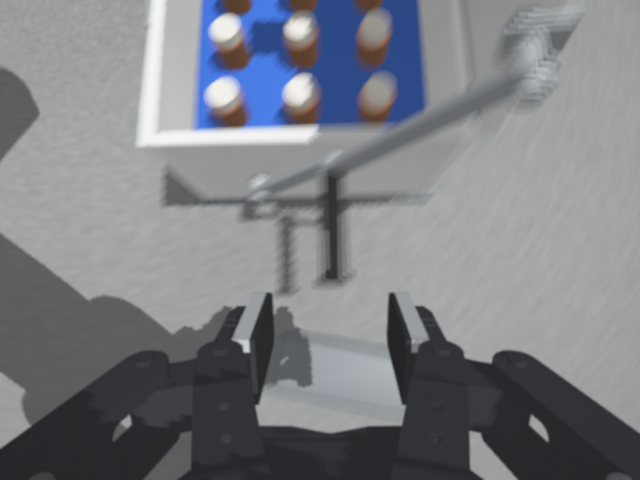

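The wrist view shows the pin from about (331,172) to (333,280), roughly 8 px right of my prediction and blurred by motion. I'll measure once more without motion.

```bash
python3 - <<'E'
from p import *
np.set_printoptions(precision=4,suppress=True)
for i in range(2):
    d=cam('wrist')
m=(d['frame'].max(2)<60); m[:160]=0; m[290:]=0; m[:,:300]=0;m[:,365:]=0
n,l,st,c=cv2.connectedComponentsWithStats(m.astype(np.uint8)); j=1+np.argmax(st[1:,4]); print(st[j],c[j])
v,u=np.nonzero(l==j); X=onplane(d,np.c_[u,v],.134); Xb=(X-C)@B
print(Xb.min(0),Xb.max(0)); b=np.abs(Xb[:,1]+.165)<.012; print('axis at grip, box frame',Xb[b].mean(0)); print(np.polyfit(Xb[b,1],Xb[b,0],1))
print('depth z',np.median(pts(d,np.c_[u,v][b])[:,2]), telemetry.observe()['position'])
s=telemetry.observe();R=grip_R(25,0);print(knee(50))
E
```

```text
[309 181  15 109 882] [318.0533 234.5057]
[ 0.0067 -0.1868  0.134 ] [ 0.0139 -0.1244  0.134 ]
axis at grip, box frame [ 0.0116 -0.1647  0.134 ]
[-0.0005  0.0115]
depth z 0.13884677426314684 [ 0.6157 -0.1007  0.2074]
[ 0.6084 -0.0674  0.134 ]
```

```bash
sed -i 's/^C=/C=/; s/C=np.array(\[.5668,.0939,0\])/C=np.array([.5658,.0937,0])/' p.py; python3 - <<'E'
from p import *
R=grip_R(25,0); s=telemetry.observe(); a=(np.array(s['position']),np.array(s['tool_rot'])); b=(tcp(knee(50),R),R)
for r in rows(lerp(a,b,8),.5)[0]: print(r,',')
E
```

```text
[-0.0, -0.3, 12.5, -0.0, -0.0, 0.0, 0.5] ,
[-0.1, -0.3, 12.4, -0.0, -0.0, 0.0, 0.5] ,
[0.0, -0.2, 12.5, -0.1, -0.0, 0.1, 0.5] ,
[-0.0, -0.3, 12.4, 0.0, -0.0, -0.0, 0.5] ,
[-0.1, -0.4, 12.5, -0.0, -0.0, 0.0, 0.5] ,
[0.0, -0.3, 12.4, -0.0, -0.0, 0.0, 0.5] ,
[-0.0, -0.3, 12.5, -0.1, -0.0, 0.0, 0.5] ,
[-0.1, -0.3, 12.4, 0.0, -0.0, 0.1, 0.5] ,
```

Call:
apply_moves(series=[[0,-0.3,12.5,0,0,0,0.5],[0,-0.3,12.5,0,0,0,0.5],[0,-0.3,12.5,0,0,0,0.5],[0,-0.3,12.5,0,0,0,0.5],[0,-0.3,12.5,0,0,0,0.5],[0,-0.3,12.5,0,0,0,0.5],[0,-0.3,12.5,0,0,0,0.5],[0,-0.3,12.5,0,0,0,0.5],[0,0,0,0,0,0,0.5],[0,0,0,0,0,0,0.4],[0,0,0,0,0,0,0.3],[0,0,0,0,0,0,0.25]], grip_force=20)

```text
time_s: 3.3
position: [0.6054, -0.0614, 0.1184]
tool_rot: [[-0.154, 0.985, -0.072], [0.893, 0.17, 0.416], [0.422, 0.0, -0.907]]
ft_force: [-0.5, -0.6, -0.8]
grip_width: 0.0212
gripper_force: 0.0
```

```bash
python3 - <<'E'
from p import *
save(cam('wrist'),'w2'); R=grip_R(25,0); print(tcp(knee(50),R))
E
```

```text
[ 0.60609965 -0.05978471  0.11701676]
```

View pics/w2.png

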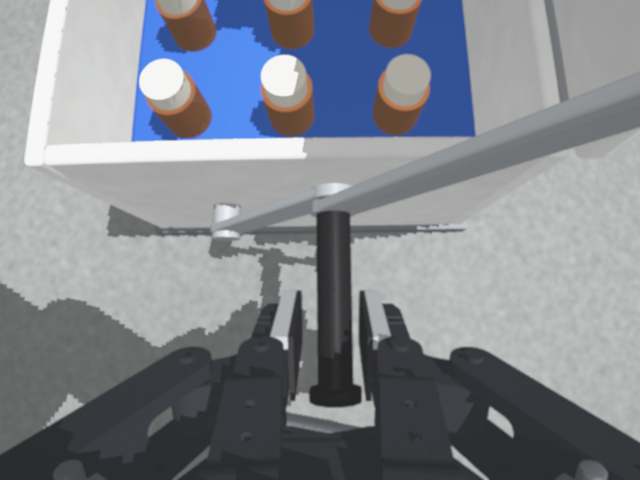

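The pin lies between the pads at column 333, against a pad centre of about 329. The flange at (335,395) is close to the outer pad edges, so I'll move in 4 mm along the pin and then close.

Call:
apply_moves(series=[[2,0.3,1.5,0,0,0,0.25],[2.5,0.4,1.5,0,0,0,0.25],[0,0,0,0,0,0,0.2],[0,0,0,0,0,0,0.15],[0,0,0,0,0,0,0.1],[0,0,0,0,0,0,0.06],[0,0,0,0,0,0,0.06],[0,0,0,0,0,0,0.06]], grip_force=20)

```text
time_s: 4.35
position: [0.6054, -0.0557, 0.1176]
tool_rot: [[-0.154, 0.985, -0.071], [0.893, 0.17, 0.416], [0.422, 0.001, -0.906]]
ft_force: [4.6, 3.4, 2.0]
grip_width: 0.0114
gripper_force: 19.8
```

```bash
cat > arc.py <<'E'
from p import *
import sys
def lean(t): return np.clip((t-80)/80*40,0,40)
def plan(t0,ths):
    s=telemetry.observe(); p=np.array(s['position']);R=np.array(s['tool_rot'])
    G=p-env.pinch_z*R[:,2]; R0=grip_R(25,lean(t0)); E=R0.T@R; P=[]
    gb=B.T@(G-C)-[-.04,0,.07]; print('pin seen at r,th',np.hypot(gb[0],gb[2]),np.degrees(np.arctan2(gb[2],gb[0])),gb[1],s['ft_force'],s['gripper_force'],s['time_s'])
    for t in ths:
        Q=grip_R(25,lean(t))@E; g=G+knee(t)-knee(t0); P.append((g+env.pinch_z*Q[:,2],Q))
    for r in rows(P,.06)[0]: print(r,',')
plan(float(sys.argv[1]),np.linspace(float(sys.argv[1]),float(sys.argv[2]),13)[1:])
E
python3 arc.py 50 72
```

```text
pin seen at r,th 0.08388520489925898 50.25977612680112 -0.16188493754013825 [4.64953623 3.43813212 1.96991525] 19.824043214321136 4.35
[0.7, -2.1, -1.5, -0.0, 0.0, -0.0, 0.06] ,
[0.7, -2.1, -1.5, -0.0, 0.0, -0.0, 0.06] ,
[0.7, -2.2, -1.4, -0.0, 0.0, -0.0, 0.06] ,
[0.6, -2.2, -1.3, -0.0, 0.0, -0.0, 0.06] ,
[0.6, -2.3, -1.3, -0.0, 0.0, -0.0, 0.06] ,
[0.5, -2.3, -1.2, -0.0, 0.0, -0.0, 0.06] ,
[0.6, -2.3, -1.2, -0.0, 0.0, -0.0, 0.06] ,
[0.5, -2.4, -1.0, -0.0, 0.0, -0.0, 0.06] ,
[0.4, -2.5, -1.0, -0.0, 0.0, -0.0, 0.06] ,
[0.5, -2.4, -1.0, -0.0, 0.0, -0.0, 0.06] ,
[0.4, -2.5, -0.8, -0.0, 0.0, -0.0, 0.06] ,
[0.3, -2.6, -0.8, -0.0, 0.0, -0.0, 0.06] ,
```

Call:
apply_moves(series=[[0.7,-2.1,-1.5,0,0,0,0.06],[0.7,-2.1,-1.5,0,0,0,0.06],[0.7,-2.2,-1.4,0,0,0,0.06],[0.6,-2.2,-1.3,0,0,0,0.06],[0.6,-2.3,-1.3,0,0,0,0.06],[0.5,-2.3,-1.2,0,0,0,0.06]])

```text
time_s: 5.1
position: [0.5929, -0.0581, 0.1272]
tool_rot: [[-0.155, 0.985, -0.069], [0.893, 0.17, 0.416], [0.422, 0.003, -0.907]]
ft_force: [6.3, 3.9, 4.4]
grip_width: 0.0113
gripper_force: 19.7
```

```bash
python3 arc.py 61 85
```

```text
pin seen at r,th 0.08466370051516063 61.08151444661972 -0.16205217870949343 [6.2788291  3.90751741 4.40159266] 19.65509980916977 5.1
[0.6, -2.6, -1.2, 0.0, 0.0, -0.0, 0.06] ,
[0.5, -2.6, -1.2, 0.0, 0.0, -0.0, 0.06] ,
[0.5, -2.6, -1.1, 0.0, 0.0, -0.0, 0.06] ,
[0.5, -2.7, -1.0, 0.0, 0.0, -0.0, 0.06] ,
[0.4, -2.8, -0.9, 0.0, 0.0, -0.0, 0.06] ,
[0.4, -2.7, -0.8, 0.0, 0.0, -0.0, 0.06] ,
[0.3, -2.8, -0.8, 0.0, 0.0, -0.0, 0.06] ,
[0.3, -2.9, -0.6, 0.0, 0.0, -0.0, 0.06] ,
[0.3, -2.8, -0.6, 0.0, 0.0, -0.0, 0.06] ,
[0.2, -2.7, -0.4, -0.5, -0.0, -0.2, 0.06] ,
[0.2, -2.6, -0.4, -0.9, 0.0, -0.4, 0.06] ,
[0.2, -2.6, -0.4, -0.9, 0.0, -0.5, 0.06] ,
```

Call:
apply_moves(series=[[0.6,-2.6,-1.2,0,0,0,0.06],[0.5,-2.6,-1.2,0,0,0,0.06],[0.5,-2.6,-1.1,0,0,0,0.06],[0.5,-2.7,-1.0,0,0,0,0.06],[0.4,-2.8,-0.9,0,0,0,0.06],[0.4,-2.7,-0.8,0,0,0,0.06],[0.3,-2.8,-0.8,0,0,0,0.06],[0.3,-2.9,-0.6,0,0,0,0.06],[0.3,-2.8,-0.6,0,0,0,0.06],[0.2,-2.7,-0.4,-0.5,0,-0.2,0.06],[0.2,-2.6,-0.4,-0.9,0,-0.4,0.06],[0.2,-2.6,-0.4,-0.9,0,-0.5,0.06]])

```text
time_s: 6.6
position: [0.56, -0.0641, 0.1366]
tool_rot: [[-0.173, 0.984, -0.031], [0.89, 0.17, 0.422], [0.421, 0.045, -0.906]]
ft_force: [3.5, -3.1, 2.7]
grip_width: 0.0114
gripper_force: 20.4
```

```bash
python3 arc.py 85 108; python3 -c "
from p import *
save(cam('scene'),'s2')"
```

```text
pin seen at r,th 0.08376294212362753 85.40154438991938 -0.1624465404266118 [ 3.54806773 -3.07320511  2.67116594] 20.392531156539917 6.6
[0.1, -2.5, -0.3, -0.9, -0.0, -0.4, 0.06] ,
[0.2, -2.5, -0.2, -0.8, -0.0, -0.4, 0.06] ,
[0.1, -2.5, -0.3, -0.9, -0.0, -0.4, 0.06] ,
[0.0, -2.5, -0.1, -0.9, -0.0, -0.4, 0.06] ,
[0.1, -2.5, -0.1, -0.8, -0.0, -0.4, 0.06] ,
[0.0, -2.5, -0.1, -0.9, -0.0, -0.4, 0.06] ,
[0.1, -2.5, -0.1, -0.9, -0.0, -0.4, 0.06] ,
[-0.0, -2.5, 0.0, -0.9, -0.0, -0.4, 0.06] ,
[-0.1, -2.5, 0.1, -0.8, -0.0, -0.4, 0.06] ,
[-0.0, -2.5, 0.1, -0.9, -0.0, -0.4, 0.06] ,
[-0.1, -2.5, 0.1, -0.9, -0.0, -0.4, 0.06] ,
[-0.0, -2.5, 0.2, -0.8, -0.0, -0.4, 0.06] ,
```

View pics/s2.png

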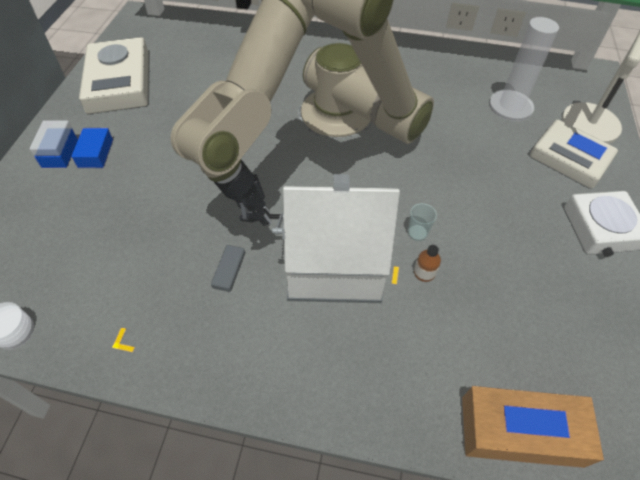

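The lid is starting down, with its front edge now at row 188. The gripper holds the pin near (265,225), the wrist is well clear of the lid, and forces are small, so I'll continue.

Call:
apply_moves(series=[[0.1,-2.5,-0.3,-0.9,0,-0.4,0.06],[0.2,-2.5,-0.2,-0.8,0,-0.4,0.06],[0.1,-2.5,-0.3,-0.9,0,-0.4,0.06],[0,-2.5,-0.1,-0.9,0,-0.4,0.06],[0.1,-2.5,-0.1,-0.8,0,-0.4,0.06],[0,-2.5,-0.1,-0.9,0,-0.4,0.06],[0.1,-2.5,-0.1,-0.9,0,-0.4,0.06],[0,-2.5,0,-0.9,0,-0.4,0.06],[-0.1,-2.5,0.1,-0.8,0,-0.4,0.06],[0,-2.5,0.1,-0.9,0,-0.4,0.06],[-0.1,-2.5,0.1,-0.9,0,-0.4,0.06],[0,-2.5,0.2,-0.8,0,-0.4,0.06]])

```text
time_s: 8.15
position: [0.5305, -0.0693, 0.1329]
tool_rot: [[-0.254, 0.956, 0.144], [0.876, 0.165, 0.453], [0.409, 0.241, -0.88]]
ft_force: [2.3, -6.5, 1.2]
grip_width: 0.0116
gripper_force: 20.3
```

```bash
python3 arc.py 108 131
```

```text
pin seen at r,th 0.08369010264175644 108.48447212781961 -0.1624932631599098 [ 2.32783159 -6.46113441  1.15062285] 20.29622107744217 8.15
[-0.1, -2.5, 0.2, -0.9, 0.0, -0.4, 0.06] ,
[-0.1, -2.5, 0.3, -0.8, 0.0, -0.4, 0.06] ,
[-0.2, -2.5, 0.3, -0.9, 0.0, -0.4, 0.06] ,
[-0.1, -2.5, 0.3, -0.9, 0.0, -0.4, 0.06] ,
[-0.2, -2.4, 0.4, -0.8, 0.0, -0.4, 0.06] ,
[-0.2, -2.5, 0.4, -0.9, 0.0, -0.4, 0.06] ,
[-0.2, -2.5, 0.5, -0.9, 0.0, -0.4, 0.06] ,
[-0.3, -2.4, 0.5, -0.9, 0.0, -0.4, 0.06] ,
[-0.2, -2.5, 0.6, -0.8, 0.0, -0.4, 0.06] ,
[-0.3, -2.4, 0.6, -0.9, 0.0, -0.4, 0.06] ,
[-0.3, -2.4, 0.6, -0.9, 0.0, -0.4, 0.06] ,
[-0.3, -2.4, 0.7, -0.8, 0.0, -0.4, 0.06] ,
```

Call:
apply_moves(series=[[-0.2,-2.5,0.2,-0.9,0,-0.4,0.06],[-0.2,-2.5,0.2,-0.8,0,-0.4,0.06],[-0.3,-2.5,0.3,-0.9,0,-0.4,0.06],[-0.2,-2.5,0.3,-0.9,0,-0.4,0.06],[-0.2,-2.4,0.4,-0.8,0,-0.4,0.06],[-0.3,-2.5,0.4,-0.9,0,-0.4,0.06],[-0.2,-2.5,0.5,-0.9,0,-0.4,0.06],[-0.4,-2.4,0.5,-0.9,0,-0.4,0.06],[-0.3,-2.5,0.5,-0.8,0,-0.4,0.06],[-0.3,-2.4,0.6,-0.9,0,-0.4,0.06],[-0.4,-2.4,0.6,-0.9,0,-0.4,0.06],[-0.4,-2.4,0.7,-0.8,0,-0.4,0.06]])

```text
time_s: 9.65
position: [0.5054, -0.0736, 0.1178]
tool_rot: [[-0.333, 0.89, 0.313], [0.862, 0.153, 0.483], [0.382, 0.43, -0.818]]
ft_force: [0.2, -2.5, -0.3]
grip_width: 0.0109
gripper_force: 20.1
```

```bash
python3 arc.py 131 150
```

```text
pin seen at r,th 0.08379854217942559 131.20534701088053 -0.16257204078896245 [ 0.15790359 -2.45926969 -0.32330461] 20.06003201007843 9.65
[-0.3, -2.0, 0.6, -0.7, 0.0, -0.3, 0.06] ,
[-0.3, -2.0, 0.6, -0.7, 0.0, -0.4, 0.06] ,
[-0.3, -1.9, 0.6, -0.8, 0.0, -0.3, 0.06] ,
[-0.3, -2.0, 0.7, -0.7, 0.0, -0.3, 0.06] ,
[-0.3, -1.9, 0.7, -0.7, 0.0, -0.4, 0.06] ,
[-0.3, -1.9, 0.7, -0.7, 0.0, -0.3, 0.06] ,
[-0.4, -2.0, 0.8, -0.7, 0.0, -0.3, 0.06] ,
[-0.4, -1.9, 0.7, -0.7, 0.0, -0.4, 0.06] ,
[-0.3, -1.9, 0.9, -0.8, 0.0, -0.3, 0.06] ,
[-0.4, -1.8, 0.8, -0.7, 0.0, -0.3, 0.06] ,
[-0.4, -1.9, 0.8, -0.7, 0.0, -0.4, 0.06] ,
[-0.4, -1.9, 0.9, -0.7, 0.0, -0.3, 0.06] ,
```

Call:
apply_moves(series=[[-0.3,-2.0,0.6,-0.7,0,-0.3,0.06],[-0.3,-2.0,0.6,-0.7,0,-0.4,0.06],[-0.3,-1.9,0.6,-0.8,0,-0.3,0.06],[-0.3,-2.0,0.7,-0.7,0,-0.3,0.06],[-0.3,-1.9,0.7,-0.7,0,-0.4,0.06],[-0.3,-1.9,0.7,-0.7,0,-0.3,0.06],[-0.4,-2.0,0.8,-0.7,0,-0.3,0.06],[-0.4,-1.9,0.7,-0.7,0,-0.4,0.06],[-0.4,-1.9,0.9,-0.8,0,-0.3,0.06],[-0.4,-1.8,0.8,-0.7,0,-0.3,0.06],[-0.4,-1.9,0.8,-0.7,0,-0.4,0.06],[-0.4,-1.9,0.9,-0.7,0,-0.3,0.06]])

```text
time_s: 11.15
position: [0.4907, -0.0764, 0.0979]
tool_rot: [[-0.392, 0.808, 0.441], [0.852, 0.138, 0.504], [0.347, 0.573, -0.743]]
ft_force: [0.5, 0.9, -2.4]
grip_width: 0.0114
gripper_force: 19.7
```

```bash
python3 arc.py 150 160; python3 -c "
from p import *
d=cam('scene'); cv2.imwrite('pics/s3.png',cv2.resize(d['frame'][130:330,170:450,::-1],None,fx=2.5,fy=2.5))"
```

```text
pin seen at r,th 0.08377896609677805 150.08420037175486 -0.16280630736875118 [ 0.54277608  0.88256679 -2.36137271] 19.734670221805573 11.15
[-0.2, -1.0, 0.5, -0.4, 0.0, -0.2, 0.06] ,
[-0.2, -0.9, 0.5, -0.4, 0.0, -0.2, 0.06] ,
[-0.3, -1.0, 0.4, -0.3, 0.0, -0.1, 0.06] ,
[-0.2, -1.0, 0.5, -0.4, 0.0, -0.2, 0.06] ,
[-0.2, -0.9, 0.5, -0.4, 0.0, -0.2, 0.06] ,
[-0.3, -1.0, 0.5, -0.4, 0.0, -0.2, 0.06] ,
[-0.2, -0.9, 0.6, -0.3, 0.0, -0.1, 0.06] ,
[-0.3, -1.0, 0.5, -0.4, 0.0, -0.2, 0.06] ,
[-0.2, -0.9, 0.5, -0.4, 0.0, -0.2, 0.06] ,
[-0.3, -1.0, 0.5, -0.4, 0.0, -0.2, 0.06] ,
[-0.2, -0.9, 0.6, -0.4, 0.0, -0.1, 0.06] ,
[-0.3, -0.9, 0.5, -0.3, 0.0, -0.2, 0.06] ,
```

View pics/s3.png

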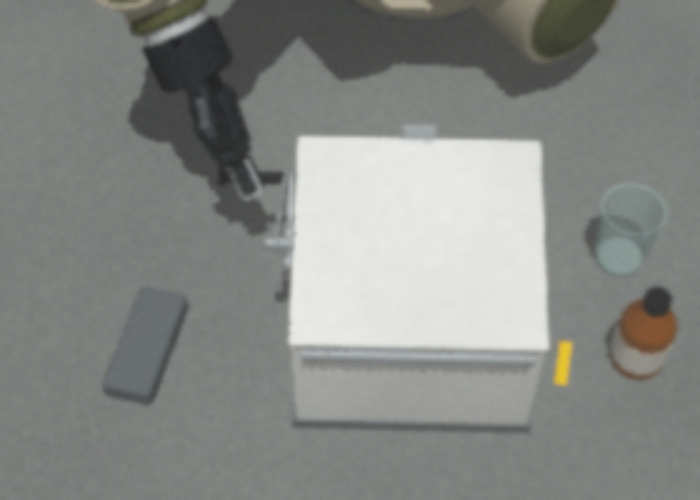

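The lid is almost level and the pin is held at about (265,178). I'll carry on to 157–158°.

Call:
apply_moves(series=[[-0.2,-1.0,0.5,-0.4,0,-0.2,0.06],[-0.2,-0.9,0.5,-0.4,0,-0.2,0.06],[-0.3,-1.0,0.4,-0.3,0,-0.1,0.06],[-0.2,-1.0,0.5,-0.4,0,-0.2,0.06],[-0.2,-0.9,0.5,-0.4,0,-0.2,0.06],[-0.3,-1.0,0.5,-0.4,0,-0.2,0.06],[-0.2,-0.9,0.6,-0.3,0,-0.1,0.06],[-0.3,-1.0,0.5,-0.4,0,-0.2,0.06]])

```text
time_s: 12.2
position: [0.4872, -0.0771, 0.0898]
tool_rot: [[-0.411, 0.774, 0.482], [0.849, 0.133, 0.511], [0.332, 0.619, -0.712]]
ft_force: [-1.0, -0.0, -3.7]
grip_width: 0.0112
gripper_force: 19.8
```

```bash
cat > lid.py <<'E'
from p import *
d=cam('scene'); g=np.stack(np.meshgrid(np.arange(290,390),np.arange(180,270)),-1).reshape(-1,2)
P=(pts(d,g)-C)@B; k=(abs(P[:,1])<.09)&(abs(P[:,0])<.09)&(P[:,2]<.3)&(d['frame'][g[:,1],g[:,0]].min(1)>150)&(P[:,2]>.12); k=k&(P[:,2]>.13)
a=np.polyfit(P[k,0],P[k,2],1); print('lid n,slope,lid angle',k.sum(),a,1.3963+a[0])
E
python3 lid.py; python3 arc.py 156.7 160|head -1
```

```text
lid n,slope,lid angle 5487 [-0.06547694  0.15774171] 1.3308230621991597
pin seen at r,th 0.08376080072208536 156.84765214110405 -0.16287869752776674 [-1.02471203  1.02194545 -3.70987233] 19.67787265777588 12.25
```

Call:
apply_moves(series=[[-0.2,-0.9,0.5,-0.4,0,-0.2,0.06],[-0.2,-0.9,0.5,-0.4,0,-0.2,0.06],[0,0,0,0,0,0,0.06]])

```text
time_s: 12.62
position: [0.4865, -0.0772, 0.0878]
tool_rot: [[-0.416, 0.765, 0.492], [0.848, 0.131, 0.513], [0.328, 0.631, -0.703]]
ft_force: [1.9, 1.6, -5.4]
grip_width: 0.0113
gripper_force: 19.5
```

```bash
python3 lid.py; python3 arc.py 158.3 160|head -1
```

```text
lid n,slope,lid angle 5310 [-0.02577275  0.15375751] 1.3705272468191645
pin seen at r,th 0.08373277115600838 158.28990826123592 -0.1628847741350144 [ 0.80402274  0.28565185 -5.83122086] 19.516678154468536 12.675
```

The lid sits at about 1.37 rad, on its catch. Now I'll release and back off.

Call:
apply_moves(series=[[0,0,0,0,0,0,0.15],[0,0,0,0,0,0,0.2],[0,0,0,0,0,0,0.35],[0,0,0,0,0,0,0.5],[0,0,0,0,0,0,0.5],[0,0,-10,0,0,0,0.5],[0,0,-15,0,0,0,0.5],[0,0,-25,0,0,0,0.5],[0,0,-30,0,0,0,0.5],[0,0,-30,0,0,0,0.5],[0,0,0,0,0,0,0.5]])

```text
time_s: 14.05
position: [0.4321, -0.1353, 0.1665]
tool_rot: [[-0.415, 0.764, 0.495], [0.85, 0.131, 0.51], [0.324, 0.632, -0.704]]
ft_force: [-0.4, 0.5, -0.0]
grip_width: 0.0424
gripper_force: 0.0
```

```bash
python3 lid.py; python3 - <<'E'
from p import *
s=telemetry.observe(); print(s['q'],s['ft_force'])
a=(np.array(s['position']),np.array(s['tool_rot'])); F=W([-.075,0,.152]); print('front',F)
R=grip_R(0,0); m=(np.array([a[0][0]+.0,a[0][1]-.0,.26]),Ro.from_matrix(a[1]).as_matrix())
w=lerp(a,m,2); b=(F+[0,0,.05],R); w+=lerp(m,b,9); rr=rows(w,0.)[0]
for r in rr: print(r,',')
E
```

```text
lid n,slope,lid angle 5325 [-0.02479522  0.15371652] 1.3715047782048353
[-57.95460242  18.31412027 108.61912221  46.02585337  73.40279348
 -98.64225764] [ 0.22820827 -0.06669344  0.24679626]
front [0.4918875  0.08097437 0.152     ]
[15.4, 29.8, -33.2, 0.0, -0.0, 0.0, 0.0] ,
[15.3, 29.7, -33.1, 0.0, -0.0, 0.0, 0.0] ,
[15.5, 4.2, 20.0, 4.3, -2.7, 0.9, 0.0] ,
[16.5, 5.3, 18.9, 4.3, -2.6, 1.0, 0.0] ,
[17.3, 6.4, 17.8, 4.2, -2.7, 0.9, 0.0] ,
[18.3, 7.4, 16.3, 4.3, -2.6, 1.0, 0.0] ,
[19.2, 8.3, 14.9, 4.3, -2.7, 0.9, 0.0] ,
[19.9, 9.0, 13.4, 4.3, -2.6, 0.9, 0.0] ,
[20.7, 9.6, 11.8, 4.3, -2.7, 1.0, 0.0] ,
[21.4, 10.1, 10.0, 4.3, -2.6, 0.9, 0.0] ,
[21.9, 10.4, 8.2, 4.2, -2.7, 0.9, 0.0] ,
```

Call:
apply_moves(series=[[15.4,29.8,-33.2,0,0,0,0],[15.3,29.7,-33.1,0,0,0,0],[15.5,4.2,20,4.3,-2.7,0.9,0],[16.5,5.3,18.9,4.3,-2.6,1,0],[17.3,6.4,17.8,4.2,-2.7,0.9,0],[18.3,7.4,16.3,4.3,-2.6,1,0],[19.2,8.3,14.9,4.3,-2.7,0.9,0],[19.9,9,13.4,4.3,-2.6,0.9,0],[20.7,9.6,11.8,4.3,-2.7,1,0],[21.4,10.1,10,4.3,-2.6,0.9,0],[21.9,10.4,8.2,4.2,-2.7,0.9,0],[0,0,0,0,0,0,0]])

```text
time_s: 15.6
position: [0.4917, 0.0842, 0.2002]
tool_rot: [[-0.177, 0.984, -0.003], [0.984, 0.177, 0.002], [0.002, -0.003, -1.0]]
ft_force: [0.9, -0.8, -0.3]
grip_width: -0.0
gripper_force: 0.0
```

Call:
apply_moves(series=[[-1,0,10,0,0,0,0],[-1,0,10,0,0,0,0],[-1,0,10,0,0,0,0],[0,0,7,0,0,0,0],[0,0,1,0,0,0,0],[0,0,0,0,0,0,0],[0,0,0,0,0,0,0]])

```text
time_s: 16.48
position: [0.4924, 0.0788, 0.1642]
tool_rot: [[-0.172, 0.985, 0.001], [0.985, 0.172, 0.001], [0.001, 0.001, -1.0]]
ft_force: [-0.7, -0.2, 0.0]
grip_width: 0.0
gripper_force: 0.0
```

Call:
apply_moves(series=[[0,0,0.5,0,0,0,0],[0,0,0.5,0,0,0,0],[0,0,0.5,0,0,0,0],[0,0,0.5,0,0,0,0],[0,0,0,0,0,0,0]])

```text
time_s: 17.1
position: [0.4922, 0.0788, 0.1618]
tool_rot: [[-0.172, 0.985, -0.0], [0.985, 0.172, 0.001], [0.001, 0.0, -1.0]]
ft_force: [-0.6, 0.5, 0.0]
grip_width: 0.0003
gripper_force: 0.0
```

Call:
apply_moves(series=[[0,0,0.7,0,0,0,0],[0,0,0.7,0,0,0,0],[0,0,0.7,0,0,0,0],[0,0,0.6,0,0,0,0],[0,0,0.6,0,0,0,0],[0,0,0,0,0,0,0]])

```text
time_s: 17.85
position: [0.4922, 0.0788, 0.1585]
tool_rot: [[-0.172, 0.985, -0.0], [0.985, 0.172, 0.001], [0.001, 0.0, -1.0]]
ft_force: [-0.1, -0.4, -0.5]
grip_width: -0.0002
gripper_force: 0.0
```

Call:
apply_moves(series=[[0,0,0.4,0,0,0,0],[0,0,0.4,0,0,0,0],[0,0,0,0,0,0,0]])

```text
time_s: 18.23
position: [0.4922, 0.0788, 0.1577]
tool_rot: [[-0.172, 0.985, -0.0], [0.985, 0.172, 0.001], [0.001, 0.0, -1.0]]
ft_force: [1.0, 0.0, 0.1]
grip_width: -0.0002
gripper_force: 0.0
```

Call:
apply_moves(series=[[0,0,0.4,0,0,0,0],[0,0,0.4,0,0,0,0],[0,0,0,0,0,0,0]])

```text
time_s: 18.6
position: [0.4923, 0.0788, 0.157]
tool_rot: [[-0.172, 0.985, -0.0], [0.985, 0.172, 0.001], [0.001, 0.0, -1.0]]
ft_force: [0.2, 0.5, -0.2]
grip_width: 0.0
gripper_force: 0.0
```

Call:
apply_moves(series=[[0,0,0.4,0,0,0,0],[0,0,0.4,0,0,0,0],[0,0,0,0,0,0,0]])

```text
time_s: 18.98
position: [0.4923, 0.0788, 0.1563]
tool_rot: [[-0.172, 0.985, 0.0], [0.985, 0.172, 0.001], [0.001, 0.0, -1.0]]
ft_force: [-0.7, -0.1, 2.2]
grip_width: 0.0002
gripper_force: 0.8
```

Contact at 156.3 mm, as expected. I'll press on in small steps.

Call:
apply_moves(series=[[0,0,0.4,0,0,0,0],[0,0,0,0,0,0,0]])

```text
time_s: 19.23
position: [0.4923, 0.0788, 0.1561]
tool_rot: [[-0.172, 0.985, 0.0], [0.985, 0.172, 0.001], [0.001, 0.001, -1.0]]
ft_force: [-1.4, -0.5, 4.2]
grip_width: 0.0001
gripper_force: 2.5
```

Call:
apply_moves(series=[[0,0,0.3,0,0,0,0],[0,0,0,0,0,0,0]])

```text
time_s: 19.48
position: [0.4923, 0.0788, 0.1561]
tool_rot: [[-0.172, 0.985, 0.001], [0.985, 0.172, 0.001], [0.001, 0.001, -1.0]]
ft_force: [-2.9, 1.1, 8.1]
grip_width: 0.0001
gripper_force: 3.6
```

Call:
apply_moves(series=[[0,0,0.3,0,0,0,0],[0,0,0,0,0,0,0]])

```text
time_s: 19.73
position: [0.4923, 0.0788, 0.156]
tool_rot: [[-0.172, 0.985, 0.001], [0.985, 0.172, 0.001], [0.001, 0.001, -1.0]]
ft_force: [-3.3, 0.1, 10.0]
grip_width: 0.0003
gripper_force: 4.6
```

Call:
apply_moves(series=[[0,0,0.2,0,0,0,0],[0,0,0,0,0,0,0]])

```text
time_s: 19.98
position: [0.4923, 0.0788, 0.156]
tool_rot: [[-0.172, 0.985, 0.001], [0.985, 0.172, 0.001], [0.001, 0.001, -1.0]]
ft_force: [-3.0, -0.1, 10.9]
grip_width: -0.0003
gripper_force: 5.4
```

Call:
apply_moves(series=[[0,0,0.3,0,0,0,0],[0,0,0,0,0,0,0]])

```text
time_s: 20.23
position: [0.4923, 0.0788, 0.1559]
tool_rot: [[-0.172, 0.985, 0.001], [0.985, 0.172, 0.001], [0.001, 0.001, -1.0]]
ft_force: [-4.6, -0.4, 12.8]
grip_width: -0.0
gripper_force: 6.5
```

Call:
apply_moves(series=[[0,0,0.3,0,0,0,0],[0,0,0,0,0,0,0]])

```text
time_s: 20.48
position: [0.4923, 0.0788, 0.1558]
tool_rot: [[-0.172, 0.985, 0.001], [0.985, 0.172, 0.001], [0.001, 0.002, -1.0]]
ft_force: [-5.2, -0.0, 15.2]
grip_width: 0.0003
gripper_force: 7.5
```

Call:
apply_moves(series=[[0,0,0.2,0,0,0,0],[0,0,0,0,0,0,0]])

```text
time_s: 20.72
position: [0.4924, 0.0788, 0.1557]
tool_rot: [[-0.172, 0.985, 0.002], [0.985, 0.172, 0.001], [0.001, 0.002, -1.0]]
ft_force: [-5.2, 0.1, 15.6]
grip_width: 0.0001
gripper_force: 8.1
```

Call:
apply_moves(series=[[0,0,0.2,0,0,0,0],[0,0,0,0,0,0,0]])

```text
time_s: 20.98
position: [0.4923, 0.0788, 0.1557]
tool_rot: [[-0.172, 0.985, 0.002], [0.985, 0.172, 0.001], [0.001, 0.002, -1.0]]
ft_force: [-6.0, 0.6, 17.9]
grip_width: 0.0001
gripper_force: 8.6
```

Call:
apply_moves(series=[[0,0,0.2,0,0,0,0],[0,0,0,0,0,0,0]])

```text
time_s: 21.22
position: [0.4923, 0.0788, 0.1555]
tool_rot: [[-0.172, 0.985, 0.002], [0.985, 0.172, 0.001], [0.001, 0.002, -1.0]]
ft_force: [-5.5, -0.4, 16.4]
grip_width: -0.0005
gripper_force: 8.8
```

Call:
apply_moves(series=[[0,0,0.2,0,0,0,0],[0,0,0,0,0,0,0]])

```text
time_s: 21.48
position: [0.4923, 0.0787, 0.1553]
tool_rot: [[-0.172, 0.985, 0.002], [0.985, 0.172, 0.001], [0.0, 0.002, -1.0]]
ft_force: [-6.3, -0.8, 17.9]
grip_width: -0.0001
gripper_force: 8.9
```

Call:
apply_moves(series=[[0,0,0.2,0,0,0,0],[0,0,0.1,0,0,0,0],[0,0,0,0,0,0,0]])

```text
time_s: 21.85
position: [0.4923, 0.0787, 0.1551]
tool_rot: [[-0.172, 0.985, 0.002], [0.985, 0.172, 0.001], [0.0, 0.002, -1.0]]
ft_force: [-7.8, -0.7, 19.0]
grip_width: -0.0006
gripper_force: 9.3
```

Call:
apply_moves(series=[[0,0,0.2,0,0,0,0],[0,0,0.1,0,0,0,0],[0,0,0,0,0,0,0]])

```text
time_s: 22.22
position: [0.4923, 0.0787, 0.1548]
tool_rot: [[-0.172, 0.985, 0.002], [0.985, 0.172, 0.001], [0.0, 0.002, -1.0]]
ft_force: [-6.8, -1.1, 18.0]
grip_width: 0.0005
gripper_force: 9.3
```

Call:
apply_moves(series=[[0,0,0.2,0,0,0,0],[0,0,0.2,0,0,0,0],[0,0,0,0,0,0,0]])

```text
time_s: 22.6
position: [0.4922, 0.0787, 0.1542]
tool_rot: [[-0.172, 0.985, 0.001], [0.985, 0.172, 0.001], [0.0, 0.001, -1.0]]
ft_force: [-6.5, -0.7, 17.2]
grip_width: 0.0002
gripper_force: 8.6
```

Call:
apply_moves(series=[[0,0,0.2,0,0,0,0],[0,0,0.2,0,0,0,0],[0,0,0,0,0,0,0]])

```text
time_s: 22.98
position: [0.4921, 0.0787, 0.1536]
tool_rot: [[-0.172, 0.985, 0.001], [0.985, 0.172, 0.001], [0.001, 0.001, -1.0]]
ft_force: [-6.6, -0.6, 15.7]
grip_width: 0.0
gripper_force: 7.7
```

Force is falling as the lid goes over the catch.

Call:
apply_moves(series=[[0,0,0.2,0,0,0,0],[0,0,0.2,0,0,0,0],[0,0,0,0,0,0,0]])

```text
time_s: 23.35
position: [0.4921, 0.0787, 0.1528]
tool_rot: [[-0.172, 0.985, 0.0], [0.985, 0.172, 0.001], [0.001, 0.001, -1.0]]
ft_force: [-4.7, -0.8, 13.0]
grip_width: 0.0003
gripper_force: 6.1
```

Call:
apply_moves(series=[[0,0,0.2,0,0,0,0],[0,0,0.1,0,0,0,0],[0,0,0,0,0,0,0]])

```text
time_s: 23.72
position: [0.492, 0.0787, 0.1521]
tool_rot: [[-0.172, 0.985, -0.0], [0.985, 0.172, 0.001], [0.001, 0.0, -1.0]]
ft_force: [-2.8, 0.2, 8.0]
grip_width: 0.0002
gripper_force: 4.3
```

```bash
python3 lid.py
```

```text
lid n,slope,lid angle 5066 [-0.0019642   0.15150034] 1.3943358021383312
```

Call:
apply_moves(series=[[0,0,0.2,0,0,0,0],[0,0,0.1,0,0,0,0],[0,0,0,0,0,0,0]])

```text
time_s: 24.15
position: [0.492, 0.0787, 0.152]
tool_rot: [[-0.172, 0.985, 0.0], [0.985, 0.172, 0.001], [0.001, 0.0, -1.0]]
ft_force: [-4.1, -0.9, 10.0]
grip_width: 0.0001
gripper_force: 5.2
```

Call:
apply_moves(series=[[0,0,0.2,0,0,0,0],[0,0,0.1,0,0,0,0],[0,0,0,0,0,0,0]])

```text
time_s: 24.52
position: [0.492, 0.0787, 0.1519]
tool_rot: [[-0.172, 0.985, 0.0], [0.985, 0.172, 0.001], [0.001, 0.001, -1.0]]
ft_force: [-5.8, -0.2, 12.8]
grip_width: -0.0003
gripper_force: 6.4
```

The lid is on the hard stop. I'll lift off and check that it stays shut.

Call:
apply_moves(series=[[0,0,-2,0,0,0,0],[0,0,-5,0,0,0,0],[0,0,-20,0,0,0,0],[0,0,-40,0,0,0,0],[0,0,-40,0,0,0,0],[0,0,0,0,0,0,0],[0,0,0,0,0,0,0],[0,0,0,0,0,0,0]])

```text
time_s: 25.52
position: [0.4919, 0.0787, 0.2567]
tool_rot: [[-0.172, 0.985, -0.002], [0.985, 0.172, 0.001], [0.002, -0.002, -1.0]]
ft_force: [-0.2, -1.3, -0.6]
grip_width: 0.0002
gripper_force: 0.0
```

```bash
python3 lid.py; python3 - <<'E'
from p import *
d=cam('scene'); cv2.imwrite('pics/s4.png',cv2.resize(d['frame'][130:330,170:450,::-1],None,fx=2.5,fy=2.5))
s=telemetry.observe(); print(s['ft_force'],s['time_s'])
E
```

```text
lid n,slope,lid angle 5187 [-0.0003949   0.15141436] 1.3959051005938818
[ 0.74363002 -0.59785283 -0.66188046] 25.625
```

View pics/s4.png

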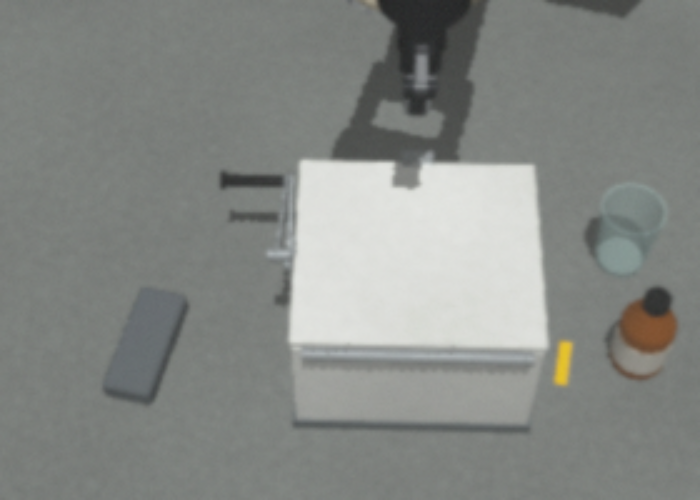

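The lid is shut (front edge near row 160), the pin is free at (250,180), the gripper is clear at (418,90), and the case, beaker and bottle haven't moved. Handing in.

```bash
python3 -c "
from rig import env
print(env.close_job())"
```

```text
the job is handed in; nothing more can be done
None
```

The job is handed in: the lid reads fully shut (about 1.396 rad) and stayed down after I lifted off, pressing peaked at about 20 N in the readings, the gripper is clear and the bottle, beaker and case look unmoved; no verdict was returned.

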